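Tip the drained crate onto its base and push it up to the stop rail

TASK

The small yellow crate has been left standing on its end to drain, with its open mouth facing away from the dark steel stop rail. Push it over with the fingertips so that it lies on its bottom with the mouth up, then push it along the bench until its leading end is tight and square against the stop rail, with its whole width on the rail. Only push it: do not lift or carry the crate, and leave the red bowl and the spray bottle where they stand.

Things in the scene. Friction and masses are not known exactly. Their poses are not given: they have to be found in the camera images.
- crate: Yellow open plastic crate, straight sides, 4 mm walls, 0.2-0.4 kg. Starts on end: 150 mm tall, 130 wide (y), 80 deep (x). Origin: centre of the end face it starts on. x points out of the mouth (mouth plane x = +40 mm, bottom outside x = -40); z goes to the end that starts on top. Starts with its mouth away from the rail within 15 deg. Lying on its bottom x is up and z points towards the rail.
- crate_heel (a point): Middle of the crate edge between its bottom and the end it starts on. The crate tips about this edge, which stays on the bench (lifting it fails). At the start it is 180 to 220 mm short of the rail's face, so the crate falls clear of the rail. Once tipped, the near end wall, 80 mm high and 130 wide, rises from this edge; push on it to slide the crate.
- crate_toe (a point): Middle of the crate edge between its bottom and the end wall that starts on top. After tipping it lies at bench level on the leading end, 150 mm beyond crate_heel, and is to meet the rail.
- crate_lip (a point): Middle of the mouth's edge on the end wall that starts on top, 150 mm above the bench; the place to push for tipping. Under 2 N towards the crate's bottom tips it; it goes over by itself after about 21 degrees, when this edge has moved about 60 mm, and falls free onto its bottom.
- stop: Filling bay with a dark steel stop rail fixed to the bench: rail 300 mm long, 30 high, 15 thick, green ends; blue tape corners in the bay. Origin on the bench surface in the bay; x points to the rail, square to it; the rail's near face is the plane x = +130 mm and runs along y from -150 to +150 mm. After tipping the crate has some 20 to 70 mm to slide to it.
- bowl: Red bowl, 110 mm across, 42 mm high, origin at the centre of its underside. Bystander.
- spray: White spray bottle with a red trigger head, 64 mm across, 148 mm tall, origin at the centre of its underside. Bystander. The bowl and the bottle stand left and right of the bay, either way round.
Mind the look-alikes: they are no part of the job. Of the things that look like the crate, the smallest one is meant.

How it is judged (in metres and radians):
On the way:
1. the crate lies on its bottom, mouth up (angle between crate's own x axis and vertical below 0.1 rad and height (world z) of crate_toe below 0.012 m), for 0.2 s.
At the end, for the whole second after the job is handed in: The crate rests on its bottom, mouth up (within 0.06 rad), its leading bottom edge within 6 mm of the rail's face and square to it within 0.06 rad, its middle within 90 mm of the rail's middle (so its whole width is on the rail, to 5 mm), at rest (angle between crate's own x axis and vertical below 0.06 rad and height (world z) of each of crate_toe, crate_heel below 0.008 m and x of crate_toe in the frame of stop between 0.124 and 0.136 m and y of crate_toe in the frame of stop between -0.09 and 0.09 m and angle between the z axis of crate and the x axis of stop, either way round below 0.06 rad and linear speed of crate below 0.01 m/s); the robot touches nothing.
It fails at once if the crate is lifted off the bench, or tipped the wrong way (its heel edge rises over 30 mm) (height (world z) of crate_heel above 0.03 m).
It fails at once if the bowl or the spray bottle is moved by over 15 mm (distance of any of bowl, spray from where it was at the start of the episode above 0.015 m).
It fails at once if the spray bottle is tipped over (angle between spray's own z axis and vertical above 0.35 rad).
It also fails if it takes over 56 s, if anything falls off the work surface, if the arm or the gripper's body presses on something with over 40 N, if the wrist force passes 120 N, or if a joint passes its speed limit or range.

ROBOT

A 6-joint arm with a two-finger parallel gripper is mounted at the origin on the work surface. World frame = base frame: x ahead of the robot, y to its left, z up, the work surface at z = 0. Lengths are in mm, angles in rad, forces in N, time in s.
With the tool pointing down it reaches from about 400 to 925 mm from the base axis. Payload 12.5 kg.
Tool frame: the origin (TCP) lies on the centre line of the jaws, within the pads' length; the fingertips stand 25 mm ahead of it and the grasp point (between the pads) lies 6 mm ahead of it; z points along the fingers, y is the line along which they close (so a half turn about z gives the same grasp; the last joint's range is limited). The gripper opens to 95 mm and grips with 3 to 60 N. Pads are 20 mm wide; open, the fingers measure 119 mm over their backs; the gripper's body (75 mm by 180 mm) begins 59 mm behind the grasp point.
Start: joints at [-1.243, 0.491, 1.559, -0, 1.092, -0.106], TCP at [262.725, -567.115, 239.661] pointing down, gripper open.
Joint ranges: [-3.1, 3.1], [-0.84, 2.19], [0.05, 2.79], [-1.13, 4.28], [0.06, 2.93], [-2.69, 2.69]. Speed limits (rad/s): [2.22, 2.22, 2.79, 3.14, 3.14, 3.14].

INTERFACE

Orientations are given as a rotation vector (axis times angle).
In Python, from cell import manip gives the robot as it stands.
- The arm moves only by the tool step_arm, never from a script. Its argument "plan" is a list of rows, each a list of 7 numbers: the shift along the tool's x, y, z in mm, then the turn, a rotation vector about the tool's x, y, z in degrees, then the finger opening in mm, from 0 to 95.1. In form: [[tx, ty, tz, ax, ay, az, fingers], ...]. A call has 1 to 10 rows; each row is the pose to reach, as a shift and turn from the pose commanded when the call began, along the tool's axes at that moment; what a row does not reach only later rows make up. A row lasts 1/8 s, in which the tool goes at most 62.5 mm and 10.7 degrees, less where a joint would pass 70% of its speed; a pose out of reach is approached as far as the arm can. A call with a gripper value outside its range is refused whole. The fingers move at their own pace and stop on an object; the grip force is fixed at half the most. Time passes only in rows, so rows that repeat a pose let the fingers close. It gives the time, the measured TCP pose, the force, the opening and the grip force at its end, in the units of the state.
- manip.get_state(): the state, without advancing time (a new reading comes with each control period).
- manip.camera(name): name is "scene" or "top" or "wrist"; returns a dict with "img" (384x512x3 uint8, blue, green, red), "range_z" (384x512 float32, mm along the optical axis (not along the pixel's ray), 0 where there is no reading), "K" (3x3 intrinsics, pixels), "R" (3x3) and "t" (3): a world point X has camera coordinates R X + t. Camera axes: x right, y down, z forward; pixel columns grow to the right and rows downward; lengths in mm; the calibration is good to about 2 mm. The wrist camera is an equidistant fisheye: a pixel r from the principal point sees the ray r / f radians off the axis. A picture is of the moment at which its call begins.
- manip.hand_in(): hands the job in; it is judged then, once.
Trained networks look in the newest picture that a camera, given by its name, has taken for a name from the list of things; names that differ only in an ending like _2 or _b are one class to them, and where a whole thing is asked for, a point or a joint stands for the part that bears it (a point fixed in the world has none). Each returns a list of dicts, best first, with "conf" (0 to 1); they miss things now and then, are a little off and sometimes report something else, mostly with a low value. They report only what shows in the picture. A call takes as long as a camera call. They do not tell look-alikes from the thing itself.
- manip.recognise(query, camera): "at" ([column, row] in pixels, amid what is visible of it).
- manip.trace(query, camera): "mask" (384x512 bool, what is visible of it) and "at" ([column, row] in pixels, amid what is visible of it).
The state is a dict: "clock": time; "joint_pos": joint angles; "dq": joint speeds; "joint_torque": joint torques, N m; "position": TCP position; "tool_rot": TCP orientation; "ft_force": force on the tool from outside, world axes, zero at the start; "moment": the same for the moment, N m; "finger_gap": opening from 0.0 (shut) to 1.0 (fully open); "gripper_force": force on a finger pad.
Only numpy, scipy, OpenCV 4.12 (cv2) and the standard library are available. Lean on these libraries where they do the work, as an engineer would, in place of code of your own. Each camera call takes 0.05 s, during which the arm holds its last target. There are 200 camera calls.

## Working session

There is one attempt and no reset: what is moved stays moved. The work goes in short steps, Python scripts to look and compute and a tool call to move; the robot and the scene stay as the last step left them, time stands still between calls to the robot, and variables do not carry over. Pictures are saved under pics/ and viewed, at most 10 in all, crops included, and the job is handed in when it is done.

Besides the shell and the picture viewer there is one more tool, called as name([rows], argument=value, ...), one row to a line, values as JSON. step_arm: Moves the arm, as the interface text tells. Its arguments: {"type":"object","properties":{"plan":{"type":"array","items":{"type":"array","items":{"type":"number"}}}},"required":["plan"]}

```bash
mkdir -p pics; cat > h.py <<'E'
import numpy as np, cv2
from cell import manip
def world(c,mask=None):
    z=c["range_z"]; v,u=np.nonzero((z>0)&(mask if mask is not None else True))
    d=z[v,u]; K=c["K"]
    P=np.stack([(u-K[0,2])/K[0,0]*d,(v-K[1,2])/K[1,1]*d,d],1)
    return (P-c["t"])@c["R"], u, v
E
python3 - <<'E'
from h import *
ims=[]
for n in("scene","top"):
    c=manip.camera(n); ims.append(c["img"])
    for q in("crate","stop","bowl","spray"):
        for r in manip.trace(q,n)[:4]:
            P,_,_=world(c,r["mask"])
            print(n,q,round(r["conf"],2),np.round(r["at"]),len(P),np.round(np.percentile(P,[3,50,97],axis=0)).tolist() if len(P) else None)
cv2.imwrite("pics/a.png",ims[0]);cv2.imwrite("pics/b.png",ims[1])
s=manip.get_state();print(s["clock"],s["position"],s["tool_rot"])
E
```

```text
scene crate 0.86 [278. 186.] 2546 [[488.0, 56.0, 11.0], [552.0, 116.0, 136.0], [579.0, 175.0, 152.0]]
scene crate 0.75 [347. 142.] 4227 [[378.0, 256.0, 3.0], [484.0, 321.0, 183.0], [542.0, 440.0, 206.0]]
scene crate 0.65 [130. 158.] 5275 [[275.0, -348.0, 3.0], [346.0, -264.0, 87.0], [437.0, -168.0, 206.0]]
scene stop 0.72 [252. 277.] 1438 [[521.0, -130.0, -1.0], [742.0, -3.0, 24.0], [807.0, 184.0, 32.0]]
scene spray 0.93 [191. 204.] 879 [[502.0, -152.0, 6.0], [530.0, -123.0, 88.0], [542.0, -95.0, 149.0]]
top crate 0.56 [216. 206.] 1971 [[479.0, 60.0, 132.0], [523.0, 123.0, 150.0], [569.0, 184.0, 153.0]]
top crate 0.55 [388. 276.] 6252 [[277.0, -336.0, 3.0], [356.0, -254.0, 203.0], [433.0, -169.0, 206.0]]
top bowl 0.81 [172. 151.] 1334 [[628.0, 212.0, 4.0], [678.0, 264.0, 19.0], [721.0, 305.0, 44.0]]
top spray 0.87 [326. 209.] 693 [[482.0, -150.0, 10.0], [511.0, -115.0, 98.0], [538.0, -91.0, 149.0]]
0.5 [ 262.7269137  -567.07737527  239.61889721] [-3.06795649e+00 -6.76102011e-01 -1.85797012e-05]
```

View pics/a.png

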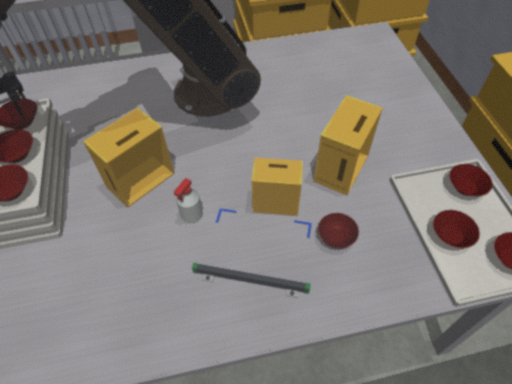

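View pics/b.png

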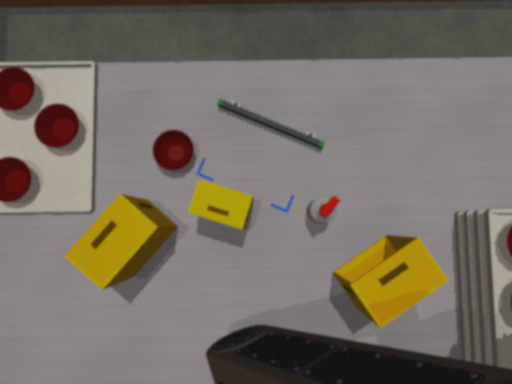

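The candidates in the scene view are the crates at (278,186), (347,142) and (130,158). The first is 150 mm tall and the other two about 206 mm, so (278,186) is the one meant. I'll measure it and the rail, and crop to confirm.

```bash
python3 - <<'E'
from h import *
c=manip.camera("top"); P,u,v=world(c); img=c["img"]
hsv=cv2.cvtColor(img,cv2.COLOR_BGR2HSV)[v,u]
m=(P[:,2]>140)&(P[:,2]<160)&(P[:,0]>440)&(P[:,0]<620)&(P[:,1]>30)&(P[:,1]<220)&(hsv[:,1]>120)
print("crate top",m.sum(),cv2.minAreaRect(P[m][:,:2].astype(np.float32)),cv2.boxPoints(cv2.minAreaRect(P[m][:,:2].astype(np.float32))))
m=(P[:,2]>18)&(P[:,2]<42)&(u>212)&(u<332)&(v>92)&(v<152)
Q=P[m][:,:2].astype(np.float32)
print("rail z",np.median(P[m][:,2]),cv2.minAreaRect(Q),cv2.boxPoints(cv2.minAreaRect(Q)),cv2.fitLine(Q,cv2.DIST_HUBER,0,.01,.01).ravel())
# green ends, blue tape
for nm,lo,hi in(("green",45,80),("blue",105,130)):
    b=(hsv[:,0]>lo)&(hsv[:,0]<hi)&(hsv[:,1]>110)&(hsv[:,2]>60)&(P[:,0]>400)
    n,l,st,_=cv2.connectedComponentsWithStats((lambda a:(a.__setitem__((v[b],u[b]),1),a)[1])(np.zeros((384,512),np.uint8)))
    for i in range(1,n):
        if st[i,4]>3: print(nm,st[i],np.round(P[b&(l[v,u]==i)].mean(0)))
s=manip.camera("scene")["img"]
cv2.imwrite("pics/c.png",cv2.resize(np.hstack([s[130:290,180:340],img[90:250,170:330]]),None,fx=2.4,fy=2.4,interpolation=cv2.INTER_CUBIC))
R=cv2.Rodrigues(manip.get_state()["tool_rot"])[0];print(R.round(3))
E
```

```text
crate top 1939 ((523.6666259765625, 123.59663391113281), (129.31100463867188, 79.11370086669922), 72.141357421875) [[466.1879   74.18738]
 [541.48956  49.92561]
 [581.1454  173.00589]
 [505.8437  197.26765]]
rail z 29.347140746456986 ((745.23583984375, 1.881378173828125), (303.8198547363281, 16.351221084594727), 66.30350494384766) [[ 676.6982  -133.93489]
 [ 691.67084 -140.5063 ]
 [ 813.7735   137.69765]
 [ 798.80084  144.26906]] [4.0088251e-01 9.1612947e-01 7.4375360e+02 1.9067986e+00]
green [219 100   4   6  18] [800. 134.  30.]
green [319 142   5   6  20] [ 684. -131.   29.]
blue [197 159  16  22  75] [620. 185.   0.]
blue [271 196  23  16  80] [525. -32.   1.]
[[ 0.907  0.42   0.   ]
 [ 0.42  -0.907 -0.   ]
 [-0.     0.    -1.   ]]
```

View pics/c.png

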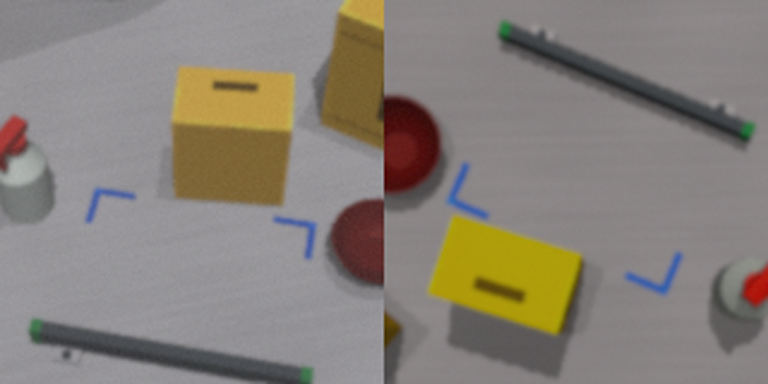

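The crop shows the small crate with its mouth towards the robot and its closed bottom towards the rail. The rail normal is at -23.6° and the crate's push direction at -17.9°. The slide gap after tipping will be about 56 mm. I'm moving in over a waypoint.

step_arm([
  [0,0,-60,0,0,0,60],
  [388,-225,-60,0,0,42.7,60],
  [388,-225,-60,0,0,42.7,60],
  [388,-225,-60,0,0,42.7,60],
  [388,-225,-60,0,0,42.7,60],
  [388,-225,-60,0,0,42.7,60],
  [388,-225,-60,0,0,42.7,60],
  [388,-225,-60,0,0,42.7,60],
  [388,-225,-60,0,0,42.7,60],
  [388,-225,-60,0,0,42.7,60],
])

```text
clock: 1.85
position: [520.6, -199.2, 299.6]
tool_rot: [3.104, -0.484, -0.0]
ft_force: [-0.4, -0.4, -0.1]
finger_gap: 0.631
gripper_force: 0.0
```

step_arm([
  [-173,-308,0,0,0,0,60],
  [-173,-308,0,0,0,0,60],
  [-173,-308,0,0,0,0,60],
  [-173,-308,0,0,0,0,60],
  [-173,-308,0,0,0,0,60],
  [-173,-308,0,0,0,0,60],
  [-173,-308,0,0,0,0,60],
  [-173,-308,0,0,0,0,60],
])

```text
clock: 2.85
position: [450.2, 145.0, 299.6]
tool_rot: [3.103, -0.489, 0.0]
ft_force: [0.5, -0.8, 0.0]
finger_gap: 0.631
gripper_force: 0.0
```

```bash
python3 - <<'E'
from h import *
s=manip.get_state();print(s["clock"],s["position"],s["tool_rot"])
c=manip.camera("scene");P,u,v=world(c)
m=(P[:,2]>185)&(P[:,2]<215)&(P[:,1]>190)&(P[:,1]<460)&(P[:,0]>350)&(P[:,0]<600)
print(cv2.boxPoints(cv2.minAreaRect(P[m][:,:2].astype(np.float32))))
E
```

```text
2.85 [450.21383409 145.04293941 299.60983204] [ 3.10293123e+00 -4.88620753e-01  2.75565466e-04]
[[340.0083  368.951  ]
 [476.72522 247.97984]
 [548.95374 329.60968]
 [412.23682 450.5808 ]]
```

step_arm([
  [0,0,50,0,0,0,60],
  [0,0,100,0,0,0,60],
  [0,0,139,0,0,0,60],
  [0,0,139,0,0,0,60],
  [10,0,139,0,0,0,60],
  [20,0,139,0,0,0,60],
  [28,0,139,0,0,0,60],
  [36,0,139,0,0,0,60],
  [36,0,139,0,0,0,60],
])

```text
clock: 4.03
position: [484.7, 135.1, 160.7]
tool_rot: [-3.103, 0.488, -0.001]
ft_force: [-0.3, 1.3, 0.6]
finger_gap: 0.633
gripper_force: 0.1
```

step_arm([
  [8,0,0,0,0,0,60],
  [16,0,0,0,0,0,60],
  [24,0,0,0,0,0,60],
  [32,0,0,0,0,0,60],
  [40,0,0,0,0,0,60],
  [46,0,0,0,0,0,60],
  [46,0,0,0,0,0,60],
])

```text
clock: 4.9
position: [528.3, 121.0, 160.5]
tool_rot: [3.103, -0.488, 0.0]
ft_force: [0.7, -0.7, -0.5]
finger_gap: 0.631
gripper_force: 0.0
```

```bash
python3 - <<'E'
from h import *
c=manip.camera("scene");cv2.imwrite("pics/d.png",cv2.resize(c["img"][90:300,170:400],None,fx=2.5,fy=2.5))
E
```

```text
(no output)
```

View pics/d.png

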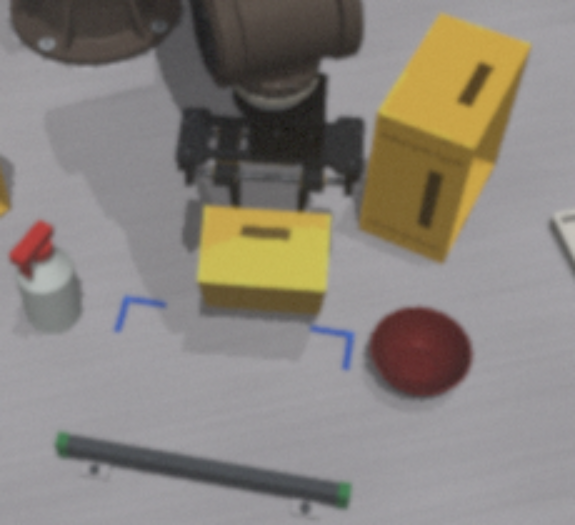

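The crop shows the crate tilting towards the rail at about (265,260), with the fingers behind its lip and all else in place. I'm pushing a little further.

step_arm([
  [7,0,0,0,0,0,60],
  [14,0,0,0,0,0,60],
  [20,0,0,0,0,0,60],
  [20,0,0,0,0,0,60],
  [20,0,0,0,0,0,60],
  [20,0,0,0,0,0,60],
])

```text
clock: 5.7
position: [546.8, 115.1, 160.6]
tool_rot: [3.103, -0.487, -0.0]
ft_force: [-0.2, 0.1, 0.7]
finger_gap: 0.63
gripper_force: 0.0
```

```bash
cat > m.py <<'E'
from h import *
import sys
c=manip.camera("top");P,u,v=world(c);hsv=cv2.cvtColor(c["img"],cv2.COLOR_BGR2HSV)[v,u]
s=manip.camera("scene")
x=P@np.array([.9164,-.4003,0]);y=P@np.array([.4003,.9164,0])-300.6; x-=674.4
m=(P[:,2]>4)&(P[:,2]<165)&(x>-260)&(x<12)&(y>-80)&(y<120)&(hsv[:,1]>140)&(hsv[:,0]>18)&(hsv[:,0]<35)&(P[:,1]<190)
Q=np.stack([x[m],y[m]],1).astype(np.float32)
print("rail frame (x from face)",m.sum(),np.percentile(P[m][:,2],[2,50,98]).round(),cv2.boxPoints(cv2.minAreaRect(Q)).round(1).tolist(),cv2.minAreaRect(Q)[2])
cv2.imwrite("pics/"+sys.argv[1],cv2.resize(np.hstack([s["img"][130:310,180:370],c["img"][80:260,150:340]]),None,fx=2.1,fy=2.1))
E
python3 m.py e.png
```

```text
rail frame (x from face) 956 [ 4. 19. 81.] [[-173.6999969482422, 92.9000015258789], [-160.89999389648438, -35.29999923706055], [-49.70000076293945, -24.200000762939453], [-62.5, 104.0]] 5.703479290008545
```

View pics/e.png

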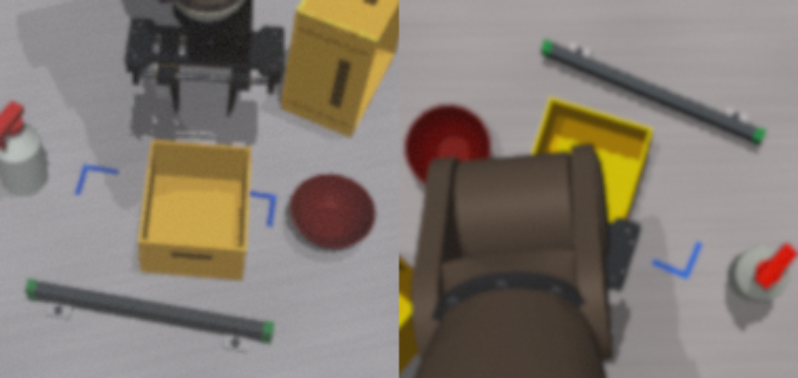

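Tipped: the crate lies flat with its mouth up (scene crop (195,210)), about 56 mm from the rail and skewed 5.7°. Next I back off, go down behind the near wall and turn square to the rail.

step_arm([
  [-39,-6,0,0,0,0,60],
  [-39,-12,0,0,0,5.8,60],
  [-39,-12,50,0,0,5.8,95],
  [-39,-12,108,0,0,5.8,95],
  [-39,-12,108,0,0,5.8,95],
  [-39,-12,108,0,0,5.8,95],
])

```text
clock: 6.55
position: [514.3, 138.5, 54.2]
tool_rot: [-3.075, 0.643, -0.002]
ft_force: [0.0, 0.5, 0.4]
finger_gap: 0.976
gripper_force: 0.0
```

step_arm([
  [10,0,0,0,0,0,95],
  [20,0,0,0,0,0,95],
  [28,0,0,0,0,0,95],
  [34,0,0,0,0,0,95],
  [39,0,0,0,0,0,95],
  [44,0,0,0,0,0,95],
  [49,0,0,0,0,0,95],
  [54,0,0,0,0,0,95],
  [60,0,0,0,0,0,95],
  [66,0,0,0,0,0,95],
])

```text
clock: 7.8
position: [574.1, 111.8, 52.6]
tool_rot: [3.075, -0.644, -0.001]
ft_force: [-3.3, 1.8, 4.3]
finger_gap: 0.997
gripper_force: 2.2
```

step_arm([
  [5,0,0,0,0,0,95],
  [10,0,0,0,0,0,95],
  [15,0,0,0,0,0,95],
  [19,0,0,0,0,0,95],
  [23,0,0,0,0,0,95],
  [25,0,0,0,0,0,95],
  [25,0,0,0,0,0,95],
])

```text
clock: 8.68
position: [597.3, 101.8, 52.5]
tool_rot: [3.075, -0.644, 0.001]
ft_force: [-0.3, -1.0, 0.8]
finger_gap: 1.001
gripper_force: 0.1
```

```bash
python3 m.py f.png
```

```text
rail frame (x from face) 1100 [ 4. 28. 83.] [[-138.0, 104.0999984741211], [-137.8000030517578, -41.900001525878906], [0.699999988079071, -41.70000076293945], [0.5, 104.30000305175781]] 0.0778341293334961
```

View pics/f.png

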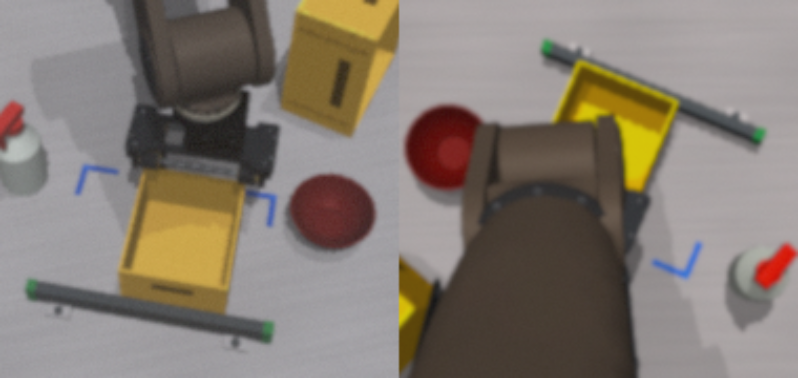

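The crate is square in both crops and nearly at the rail. A few mm are left, so I'll press gently until contact shows in the force.

step_arm([
  [2,0,0,0,0,0,95],
  [4,0,0,0,0,0,95],
  [6,0,0,0,0,0,95],
  [6,0,0,0,0,0,95],
])

```text
clock: 9.28
position: [602.8, 99.4, 52.6]
tool_rot: [3.075, -0.644, 0.001]
ft_force: [0.7, -0.4, 0.0]
finger_gap: 0.999
gripper_force: 0.0
```

step_arm([
  [1,0,0,0,0,0,95],
  [2,0,0,0,0,0,95],
  [3,0,0,0,0,0,95],
])

```text
clock: 9.65
position: [603.4, 99.0, 52.6]
tool_rot: [3.075, -0.643, -0.006]
ft_force: [-14.6, 7.3, 9.2]
finger_gap: 0.999
gripper_force: 8.2
```

The force rose to 16 N, so the crate is against the rail. I'm backing straight off and rising.

step_arm([
  [-3,0,0,0,0,0,95],
  [-10,0,0,0,0,0,95],
  [-35,0,0,0,0,0,95],
  [-60,0,0,0,0,0,95],
  [-60,0,-60,0,0,0,95],
  [-60,0,-120,0,0,0,95],
  [-60,0,-180,0,0,0,95],
  [-60,100,-220,0,0,0,95],
  [-60,160,-220,0,0,0,95],
  [-60,200,-220,0,0,0,95],
])

```text
clock: 10.9
position: [476.3, -45.6, 271.9]
tool_rot: [3.075, -0.642, 0.003]
ft_force: [0.8, -0.9, 0.0]
finger_gap: 0.999
gripper_force: 0.0
```

```bash
python3 m.py g.png
```

```text
rail frame (x from face) 2096 [ 4.  8. 82.] [[-156.39999389648438, 96.80000305175781], [-148.89999389648438, -47.400001525878906], [8.800000190734863, -39.20000076293945], [1.399999976158142, 104.9000015258789]] 2.9576003551483154
```

View pics/g.png

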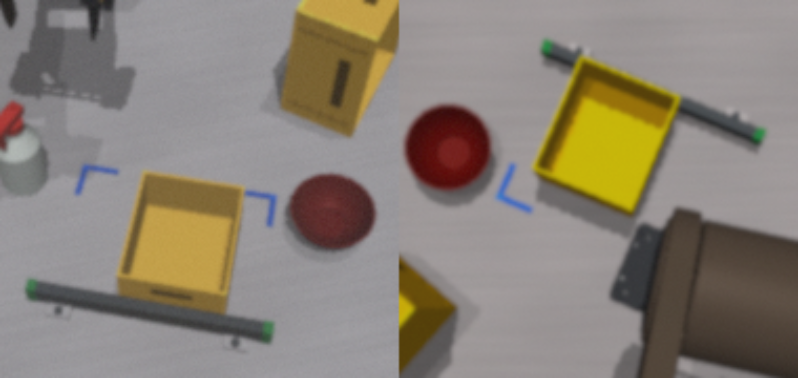

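The crate looks tight and square at the rail. I'll check the angle once on rim points only.

```bash
python3 - <<'E'
from h import *
c=manip.camera("top");P,u,v=world(c);hsv=cv2.cvtColor(c["img"],cv2.COLOR_BGR2HSV)[v,u]
x=P@np.array([.9164,-.4003,0])-674.4;y=P@np.array([.4003,.9164,0])-300.6
m=(P[:,2]>74)&(P[:,2]<90)&(x>-200)&(x<25)&(y>-80)&(y<130)&(hsv[:,1]>120)
r=cv2.minAreaRect(np.stack([x[m],y[m]],1).astype(np.float32));print(m.sum(),r,cv2.boxPoints(r).round(1).tolist())
for lo,hi in((-12,12),(-165,-140)):
    k=m&(x>lo)&(x<hi)&(y>-20)&(y<85);print(np.polyfit(y[k],x[k],1),k.sum(), np.polyfit(y[k],P[k,2],1))
E
```

```text
364 ((-74.75086212158203, 26.41934585571289), (130.3243408203125, 149.9980926513672), 89.99845123291016) [[-149.8000030517578, -38.70000076293945], [0.20000000298023224, -38.70000076293945], [0.20000000298023224, 91.5999984741211], [-149.6999969482422, 91.5999984741211]]
[-1.01121908e-03 -2.38508541e+00] 74 [-3.02983900e-03  7.89385049e+01]
[ 3.13443627e-04 -1.47655084e+02] 75 [-1.80702306e-02  8.05938800e+01]
```

The rim fit puts the leading end at x = 0.2 mm from the face, square within 0.001 rad, with its middle at y = 26 mm.

```bash
python3 -c "
from cell import manip
print(manip.hand_in())"
```

```text
the job is handed in; nothing more can be done
None
```

I tipped the small yellow crate onto its bottom and pushed it against the stop rail: by the top camera its leading end is within about 1 mm of the rail face, square to it, and 26 mm off the rail's middle. The bowl and bottle look unmoved in the pictures. I handed the job in, but no verdict came back.

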